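Clamp the well plate on the mixer

ROBOT

A 6-joint arm with a two-finger parallel gripper is mounted at the origin on the work surface. World frame = base frame: x ahead of the robot, y to its left, z up, the work surface at z = 0. Lengths are in m, angles in rad, forces in N, time in s.
With the tool pointing down it reaches from about 0.225 to 0.875 m from the base axis. Payload 3.4 kg.
Tool frame: the origin (TCP) lies at the very end of the fingers, on their centre line; the grasp point (between the pads) lies 19 mm behind it; z points along the fingers, x is the direction in which the jaws open and shut, and the axes are right-handed (so a half turn about z gives the same grasp; the last joint's range is limited). The gripper opens to 85 mm and grips with 20 to 120 N. Pads are 22 mm wide; open, the fingers measure 114 mm over their backs; the gripper's body (76 mm by 85 mm) begins 54 mm behind the grasp point. The pads swing forward as they close: fully open they stand 13 mm farther back than shut.
Start: joints at [-1.471, 0.276, 1.505, -0, 1.361, -0.121], TCP at [0.126, -0.561, 0.231] pointing down, gripper open.
Joint ranges: [-2.89, 2.89], [-0.75, 2.08], [0.22, 2.7], [-1.18, 4.32], [0.11, 2.71], [-2.7, 2.7]. Speed limits (rad/s): [2.57, 2.57, 3.14, 3.14, 3.14, 3.14].

INTERFACE

Orientations are given as a unit quaternion [w, x, y, z].
In Python, from rig import manip gives the robot as it stands.
- The arm moves only by the tool send_rows, never from a script. Its argument "increments" is a list of rows, each a list of 5 numbers: the opening, from 0 (shut) to 1 (fully open), then the shift along the tool's x, y, z in m, then the turn about the tool's z in rad. A call has 1 to 8 rows; each row shifts and turns the commanded pose from where the row before left it, along the tool's axes as they then stand; what a row does not reach is not made up. A row lasts 1/8 s, in which the tool goes at most 62.5 mm and 10.7 degrees, less where a joint would pass 70% of its speed; a pose out of reach is approached as far as the arm can. A call is refused whole if a number of a shift passes 0.0625 or a number of a turn 0.188, either way. A call with a gripper value outside its range is refused whole. The fingers move at their own pace and stop on an object; "squeeze" is the grip in N (left out, the last holds). Time passes only in rows, so rows that do not move let the fingers close. It gives the time, the measured TCP pose, the force and the opening at its end, in the units of the state.
- manip.get_state(): the state, without advancing time (a new reading comes with each control period).
- manip.get_image(name): name is "side" or "top"; returns the picture (384x512x3 uint8, red, green, blue); there is no depth.
- manip.calibration(name): a dict with "fx", "fy", "cx", "cy" (pixels), "camera_from_world" (4x4, takes a point from world to camera coordinates). Camera axes: x right, y up, looking along -z (the intrinsics and any distortion apply to the point x, -y, -z); pixel columns grow to the right and rows downward; lengths in m; the calibration is good to about 2 mm. A picture is of the moment at which its call begins. calibration takes no time and is no camera call.
- manip.sign_off(): hands the job in, once; it reports no verdict.
The state is a dict: "clock": time; "qpos": joint angles; "qd": joint speeds; "effort": joint torques, N m; "position": TCP position; "ee_rot": TCP orientation; "contact_force": force on the tool from outside, world axes, zero at the start; "moment": the same for the moment, N m; "width": finger opening in m.
Only numpy, scipy, OpenCV 4.12 (cv2) and the standard library are available. Lean on these libraries where they do the work, as an engineer would, in place of code of your own. Each camera call takes 0.05 s, during which the arm holds its last target.

TASK

Secure the lidded well plate on the plate mixer: with the fingers, push the aluminium clamp strap round over the plate until it meets its stop, and only then push the green cam lever all the way down flat so that the pad presses on the plate. Nothing is to be gripped or lifted; leave the plate in its nest and the bottle, jar and orange box where they stand, and finish with the hand clear of everything.

Things in the scene. Friction and masses are not known exactly. Their poses are not given: they have to be found in the camera images.
- mixer: Beige plate mixer, fixed, 200 (its x) x 280 mm (its y, -130 to +150), deck 50 mm above the bench. Origin at bench level under the plate nest's centre; z up. The strap's post stands at its (0, +95) mm. A stop pin, 12 mm across, 100 mm high, stands at its (-17, +82) mm. Nest rails reach 57 mm above the bench.
- strap (a joint): Swing of the aluminium strap about the upright post, rad: 0 = parked along the mixer's +x; grows clockwise seen from above; at 1.571 it meets its stop, along the mixer's -y, its end over the plate's centre. Stiff (0.12 N m friction), stays where left. Push it sideways on its anticlockwise flank (at 0 its mixer +y side).
- lever (a joint): Angle of the green cam lever about its level pin at the strap's end, rad: 0 = raised, pointing outward (away from the post) 65 degrees above level; grows as it is pushed down and outward; 1.134 = flat, pointing on beyond the strap's end (hard stop). Stiff (0.25 N m, 4 N at 65 mm from the pin), stays where left. It lowers the pad, which meets the plate's lid at about 0.98.
- post_top (a point): Top centre of the steel strap post (the strap's pivot axis), 116 mm above the bench.
- strap_middle (a point): Centre of the strap's top face, 60 mm from the post axis, 101 mm above the bench. The strap is a bar 22 mm wide, 16 mm thick (85 to 101 mm above the bench), reaching 101 mm from the post axis, with a round hub of 16 mm radius at the post.
- lever_pin (a point): Centre of the cam lever's pin, 95 mm from the post axis, 112 mm above the bench, held in a fork 26 mm wide that reaches 119 mm above the bench. The lever travels with the strap.
- lever_knob (a point): Centre of the green ball, 22 mm across, at the lever's end, 85 mm from the pin. The lever's arm is a bar 15 mm wide, 10 mm thick.
- pad: Black round pressure pad, 32 mm across, 6 mm thick, under the strap's end; origin at the centre of its underside, 74.5 mm above the bench when raised (5.5 mm above the plate's lid).
- plate: 24-well plate with flat lid, 86 x 128 x 19 mm, 120 g, loose in the mixer's nest, long side along the mixer's y. Origin at the centre of its underside, 50 mm above the bench; lid top 69 mm above the bench. Leave in place.
- bottle: Small bottle with blue cap, 44 mm across, 100 mm high, loose. Origin at the centre of its underside. Leave alone.
- jar: Small jar with white lid, 48 mm across, 60 mm high, loose. Origin at the centre of its underside. Leave alone.
- tipbox: Small closed box, orange below and white above, 60 x 60 x 52 mm, loose. Origin at the centre of its underside. Leave alone.
There are look-alikes about, which are no part of the job. Leave any blue, pink or red look-alike of the plate alone.

How it is judged:
By the outcome, as a careful person would: the job done as asked, in the order asked, and still so for the second after the job is handed in, with the robot touching nothing.
It also fails if it takes over 48 s, if anything falls off the work surface, if the arm or the gripper's body presses on something with over 40 N, if the wrist force passes 120 N, or if a joint passes its speed limit or range.

## Working session

There is one attempt and no reset: what is moved stays moved. The work goes in short steps, Python scripts to look and compute and a tool call to move; the robot and the scene stay as the last step left them, time stands still between calls to the robot, and variables do not carry over. Pictures are saved under pics/ and viewed, and the job is handed in when it is done.

Besides the shell and the picture viewer there is one more tool, called after "Request:" by a JSON object that holds its "name" and its "arguments". send_rows: Moves the arm, as the interface text tells. Its arguments: {"type":"object","properties":{"increments":{"type":"array","items":{"type":"array","items":{"type":"number"}}},"squeeze":{"type":"number"}},"required":["increments"]}

```bash
mkdir -p pics; ls; python3 - <<'E'
from rig import manip
import cv2, numpy as np
np.set_printoptions(precision=4,suppress=True)
for n in ("side","top"):
    im=manip.get_image(n); cv2.imwrite(f"pics/{n}0.png",im[:,:,::-1]); print(n,manip.calibration(n))
print(manip.get_state())
E
```

```text
pics
side {'fx': 375.1252460343003, 'fy': 375.1252460343003, 'cx': 259.5769207267751, 'cy': 187.6516711613166, 'camera_from_world': array([[-0.9995, -0.0249,  0.0202,  0.501 ],
       [ 0.0317, -0.6783,  0.7341, -0.0677],
       [-0.0046,  0.7343,  0.6788, -1.1629],
       [ 0.    ,  0.    ,  0.    ,  1.    ]])}
top {'fx': 455.7092424262839, 'fy': 455.7092424262839, 'cx': 247.58655659384976, 'cy': 200.0593147054134, 'camera_from_world': array([[ 0.0202, -0.9998,  0.0052,  0.0397],
       [ 0.9813,  0.0208,  0.1913, -0.5484],
       [-0.1914,  0.0012,  0.9815, -1.0972],
       [ 0.    ,  0.    ,  0.    ,  1.    ]])}
{'clock': 0.1, 'qpos': array([-1.471 ,  0.2765,  1.506 , -0.    ,  1.3607, -0.121 ]), 'qd': array([ 0.0012, -0.002 , -0.0034, -0.0001,  0.0023,  0.0002]), 'effort': array([  0.0009, -41.7701, -24.6405,  -0.0002,   0.0057,   0.    ]), 'position': array([ 0.1259, -0.5606,  0.2305]), 'ee_rot': array([-0.0006,  0.7807, -0.6249, -0.0006]), 'contact_force': array([-0.1553, -0.3623, -0.5791]), 'moment': array([-0.0042, -0.0393, -0.013 ]), 'width': 0.0856001220655313}
```

View pics/side0.png

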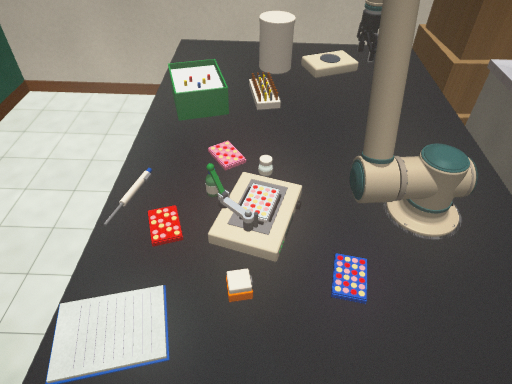

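View pics/top0.png

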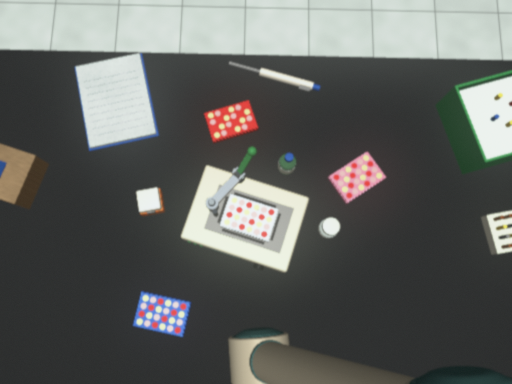

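Candidates for the plate: top view white (250,218) on the mixer, red (231,120), pink (357,176), blue (162,314). I choose the one in the nest on the mixer. There is only one strap and lever, at (212,203) to (252,151). Next, a close crop to check this.

```bash
python3 - <<'E'
import cv2
a=cv2.imread("pics/top0.png")[130:280,170:350]; cv2.imwrite("pics/topc.png",cv2.resize(a,None,fx=4,fy=4,interpolation=cv2.INTER_CUBIC))
a=cv2.imread("pics/side0.png")[130:270,180:320]; cv2.imwrite("pics/sidec.png",cv2.resize(a,None,fx=4,fy=4,interpolation=cv2.INTER_CUBIC))
E
```

```text
(no output)
```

View pics/topc.png

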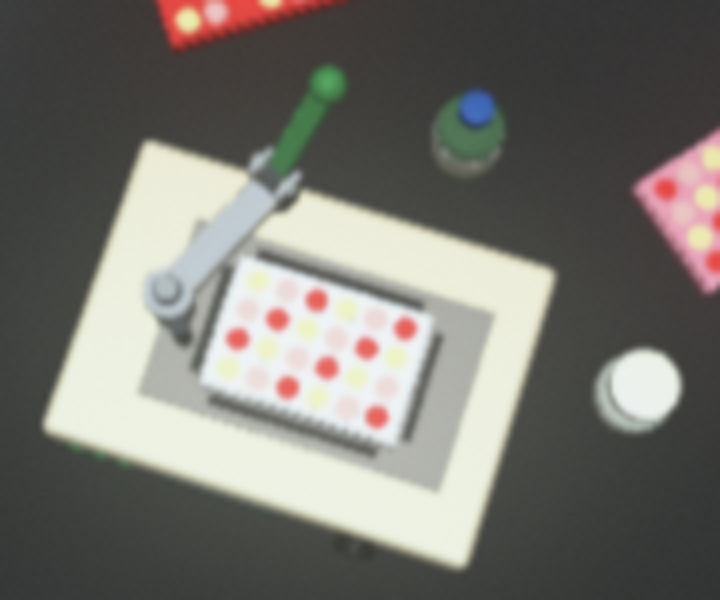

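View pics/sidec.png

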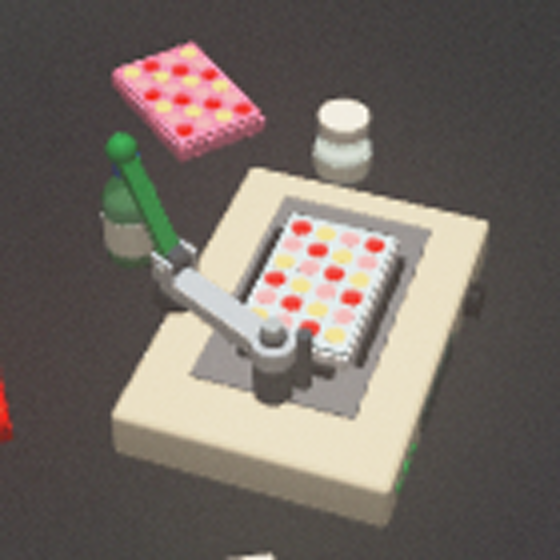

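```bash
cat > h.py <<'E'
import numpy as np
from rig import manip
def ray(n,u,v):
    c=manip.calibration(n); T=c["camera_from_world"]; R=T[:3,:3]; t=T[:3,3]
    d=np.array([(u-c["cx"])/c["fx"],-(v-c["cy"])/c["fy"],-1.])
    return -R.T@t, R.T@d
def plane(n,u,v,z):
    o,d=ray(n,u,v); return o+d*(z-o[2])/d[2]
def tri(a,b):
    (o,d),(p,e)=ray("top",*a),ray("side",*b)
    s=np.linalg.lstsq(np.c_[d,-e],p-o,rcond=None)[0]
    P,Q=o+d*s[0],p+e*s[1]; return (P+Q)/2,np.linalg.norm(P-Q)
E
python3 - <<'E'
from h import *
np.set_printoptions(precision=4,suppress=True)
t=lambda x,y:(170+x/4-.375,130+y/4-.375); s=lambda x,y:(180+x/4-.375,130+y/4-.375)
tc=[(148,143),(553,270),(467,568),(45,430)]
C=np.array([plane("top",*t(*p),.05) for p in tc]); print(C)
sc=[(113,412),(257,169),(489,219),(388,492)] # +x+y, +x-y, -x-y, -x+y
S=np.array([plane("side",*s(*p),.05) for p in sc]); print(S)
for K in(C,S):
    ex=(K[0]+K[1]-K[2]-K[3])/2; ey=(K[0]+K[3]-K[1]-K[2])/2
    print(np.linalg.norm(ex),np.linalg.norm(ey),np.degrees(np.arctan2(ex[1],ex[0])),np.degrees(np.arctan2(-ey[0],ey[1])))
    th=np.arctan2(-ey[0],ey[1]); org=K.mean(0)[:2]-.01*np.array([-np.sin(th),np.cos(th)]); print("org",org)
    print("post",org+.095*np.array([-np.sin(th),np.cos(th)]))
print("posttop",plane("top",*t(166,288),.116),plane("side",*s(272,330),.116),tri(t(166,288),s(272,330)))
print("knob",tri(t(328,84),s(122,147)))
print("forkmid",plane("top",*t(275,178),.115),plane("side",*s(175,256),.115))
print("bottle cap",plane("top",*t(477,107),.1),"jar",plane("top",*t(645,385),.06))
E
```

```text
[[ 0.6365  0.158   0.05  ]
 [ 0.5589 -0.1016  0.05  ]
 [ 0.371  -0.0478  0.05  ]
 [ 0.4506  0.2152  0.05  ]]
[[ 0.6377  0.1631  0.05  ]
 [ 0.5548 -0.0941  0.05  ]
 [ 0.3722 -0.0432  0.05  ]
 [ 0.4527  0.2226  0.05  ]]
0.19494587089442444 0.27284274382257956 -16.526586502267627 -16.7382795945168
org [0.5014 0.0464]
post [0.5287 0.1373]
0.19197635568794116 0.2739579016748763 -16.718295858107975 -17.352014293938563
org [0.5014 0.0525]
post [0.5297 0.1432]
posttop [0.5295 0.1378 0.116 ] [0.5312 0.1449 0.116 ] (array([0.5312, 0.1383, 0.109 ]), np.float64(0.0006521200312151138))
knob (array([0.6369, 0.0444, 0.1836]), np.float64(0.00014528251735384414))
forkmid [0.5986 0.0746 0.115 ] [0.6012 0.077  0.115 ]
bottle cap [ 0.6502 -0.0484  0.1   ] jar [ 0.4852 -0.157   0.06  ]
```

Request:
{"name": "send_rows", "arguments": {"increments": [[0,-0.036,-0.038,0,0],[0,-0.036,-0.038,0,0],[0,-0.036,-0.038,0,0],[0,-0.036,-0.038,0,0],[0,-0.036,-0.038,0,0],[0,-0.036,-0.038,0,0],[0,-0.036,-0.038,0,0],[0,-0.036,-0.038,0,0]], "squeeze": 40}}

```text
clock: 1.1
position: [0.36, -0.2119, 0.2312]
ee_rot: [0.0, 0.781, -0.625, 0.0]
contact_force: [0.7, -0.4, -0.1]
width: -0.0002
```

Request:
{"name": "send_rows", "arguments": {"increments": [[0,-0.036,-0.038,0,0],[0,-0.036,-0.038,0,0],[0,-0.036,-0.038,0,0],[0,-0.036,-0.038,0,0],[0,-0.036,-0.038,0,0],[0,-0.036,-0.038,0,0],[0,-0.036,-0.038,0,0],[0,0,0,0,0]]}}

```text
clock: 2.1
position: [0.5652, 0.0936, 0.2302]
ee_rot: [-0.0, 0.782, -0.623, -0.0]
contact_force: [-0.9, -0.4, -0.5]
width: -0.0002
```

Request:
{"name": "send_rows", "arguments": {"increments": [[0,0,0,0,-0.18],[0,0,0,0,-0.18],[0,0,0,0,-0.18],[0,0,0,0,-0.18],[0,0,0,0,-0.18],[0,0,0,0,-0.18],[0,0,0,0,-0.18],[0,0,0,0,-0.18]]}}

```text
clock: 3.1
position: [0.5628, 0.0895, 0.2309]
ee_rot: [0.0, 0.999, 0.047, -0.001]
contact_force: [0.5, 0.2, 0.7]
width: 0.0
```

Request:
{"name": "send_rows", "arguments": {"increments": [[0,0,0,0,-0.18],[0,0,0,0,-0.18],[0,0,0,0,-0.18],[0,0,0,0,-0.18],[0,0,0,0,0]]}}

```text
clock: 3.72
position: [0.563, 0.0897, 0.231]
ee_rot: [0.0, 0.92, 0.393, -0.001]
contact_force: [-0.2, -0.2, -0.8]
width: -0.0005
```

Request:
{"name": "send_rows", "arguments": {"increments": [[0,0.03,-0.005,0,-0.02],[0,0.03,-0.005,0,-0.02],[0,0,0,0.04,0],[0,0,0,0.04,0],[0,0,0,0,0]]}}

```text
clock: 4.35
position: [0.5945, 0.1406, 0.148]
ee_rot: [-0.001, 0.912, 0.411, -0.004]
contact_force: [-0.1, -0.0, 0.7]
width: -0.0005
```

```bash
cat > look.py <<'E'
import sys,cv2
from h import *
k=sys.argv[1]
b=[]
for n,(x,y) in (("side",(170,100)),("top",(160,110))):
    im=manip.get_image(n)[:,:,::-1]; cv2.imwrite(f"pics/{n}{k}.png",im)
    b.append(cv2.resize(im[y:y+180,x:x+160],None,fx=2.5,fy=2.5,interpolation=cv2.INTER_CUBIC))
cv2.imwrite(f"pics/both{k}.png",np.hstack(b))
E
python3 look.py 1
```

```text
(no output)
```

View pics/both1.png

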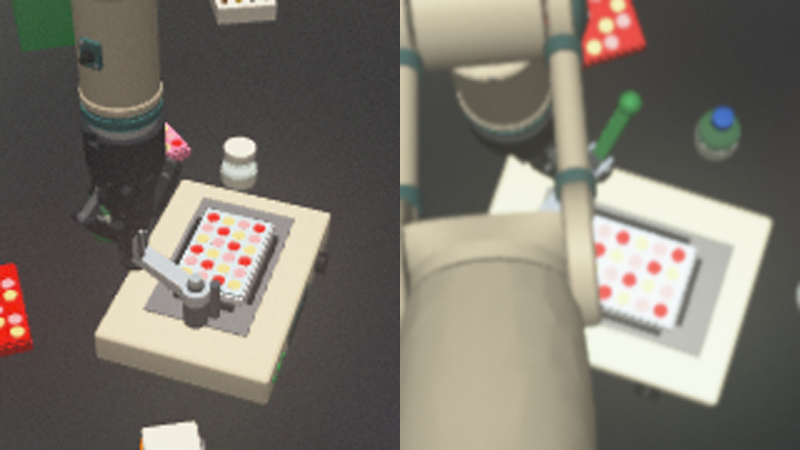

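Request:
{"name": "send_rows", "arguments": {"increments": [[0,0,0,0.03,0],[0,0,0,0.03,0],[0,0,0,0,0]]}}

```text
clock: 4.82
position: [0.5971, 0.141, 0.0914]
ee_rot: [-0.0, 0.911, 0.412, -0.001]
contact_force: [-1.0, 0.0, 0.6]
width: -0.0
```

```bash
python3 look.py 2
```

```text
(no output)
```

View pics/both2.png

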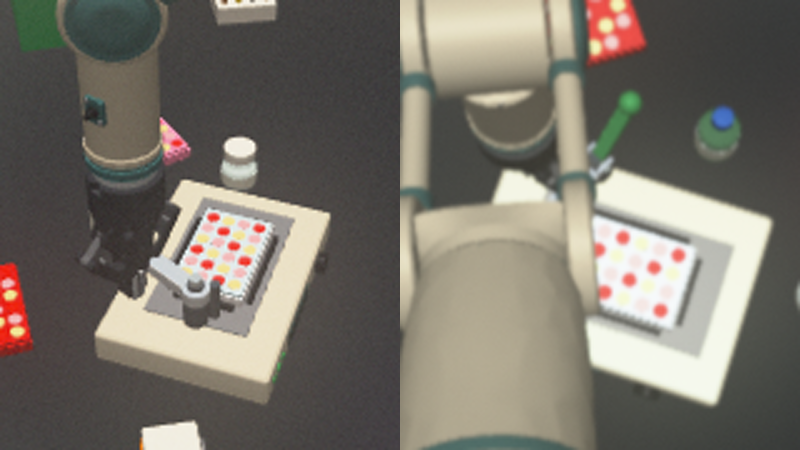

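Request:
{"name": "send_rows", "arguments": {"increments": [[0,0,0,0.004,0],[0,-0.008,0,0,0],[0,-0.006,0,0,0],[0,-0.004,0,0,0],[0,0,0,0,0]]}}

```text
clock: 5.55
position: [0.5853, 0.1275, 0.0874]
ee_rot: [0.0, 0.911, 0.412, 0.0]
contact_force: [0.3, -0.6, 0.5]
width: 0.0001
```

Request:
{"name": "send_rows", "arguments": {"increments": [[0,-0.0041,0.0019,0,0.08],[0,-0.0041,0.0019,0,0.08],[0,-0.0041,0.0019,0,0.08],[0,-0.0041,0.0019,0,0.08],[0,0,0,0,0]]}}

```text
clock: 6.18
position: [0.5794, 0.1114, 0.0875]
ee_rot: [0.0, 0.965, 0.262, 0.001]
contact_force: [1.4, 0.2, -1.1]
width: -0.0001
```

```bash
python3 look.py 3
```

```text
(no output)
```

View pics/both3.png

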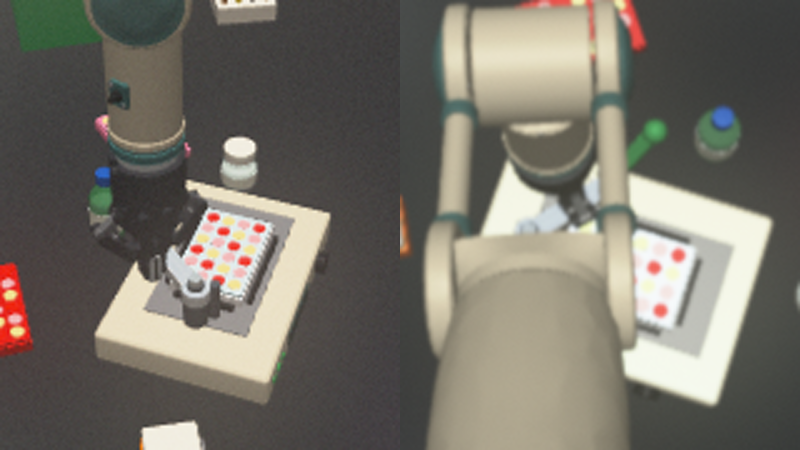

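Request:
{"name": "send_rows", "arguments": {"increments": [[0,-0.0041,0.0019,0,0.08],[0,-0.0041,0.0019,0,0.08],[0,-0.0041,0.0019,0,0.08],[0,-0.0041,0.0019,0,0.08],[0,-0.0041,0.0019,0,0.08],[0,0,0,0,0]]}}

```text
clock: 7.02
position: [0.5634, 0.0947, 0.0875]
ee_rot: [0.0, 0.998, 0.066, 0.001]
contact_force: [2.3, -0.9, 0.3]
width: -0.0003
```

Request:
{"name": "send_rows", "arguments": {"increments": [[0,-0.0041,0.0019,0,0.08],[0,-0.0041,0.0019,0,0.08],[0,-0.0041,0.0019,0,0.08],[0,-0.0041,0.0019,0,0.08],[0,0,0,0,0]]}}

```text
clock: 7.65
position: [0.5467, 0.087, 0.0874]
ee_rot: [0.0, 0.996, -0.094, 0.0]
contact_force: [1.5, -0.6, 0.4]
width: 0.0
```

```bash
python3 look.py 4
```

```text
(no output)
```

View pics/both4.png

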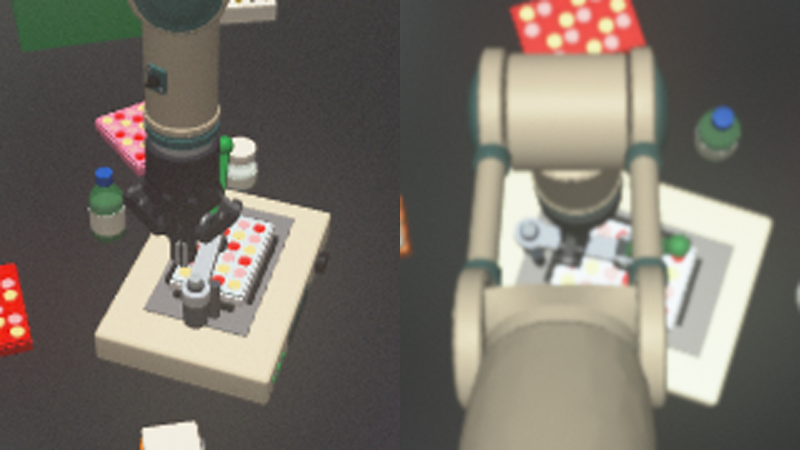

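Request:
{"name": "send_rows", "arguments": {"increments": [[0,-0.0026,0.0012,0,0.05],[0,-0.0026,0.0012,0,0.05],[0,-0.002,0,0,0],[0,0,0,0,0]]}}

```text
clock: 8.25
position: [0.5406, 0.0862, 0.0875]
ee_rot: [0.0, 0.99, -0.143, 0.002]
contact_force: [5.1, -3.0, -1.4]
width: 0.0003
```

Request:
{"name": "send_rows", "arguments": {"increments": [[0,-0.002,0,0,0],[0,0,0,0,0]]}}

```text
clock: 8.5
position: [0.5405, 0.0862, 0.0876]
ee_rot: [0.001, 0.99, -0.143, 0.003]
contact_force: [8.0, -5.0, -4.4]
width: -0.0001
```

Force rose from 3 to 9 N with no further motion, so the strap has met its stop. One more small push, then I back off, rise and look.

Request:
{"name": "send_rows", "arguments": {"increments": [[0,-0.002,0,0,0],[0,0,0,0,0]]}}

```text
clock: 8.75
position: [0.5405, 0.0863, 0.0878]
ee_rot: [0.001, 0.99, -0.143, 0.005]
contact_force: [10.3, -5.8, -6.5]
width: -0.0002
```

Request:
{"name": "send_rows", "arguments": {"increments": [[0,0.018,0,0,0],[0,0.02,0,0,0],[0,0,0,-0.05,0],[0,0,0,-0.06,0],[0,0.06,0,-0.03,0],[0,0.06,0,0,0],[0,0,0,0,0]]}}

```text
clock: 9.62
position: [0.6855, 0.0429, 0.2232]
ee_rot: [-0.0, 0.989, -0.145, -0.001]
contact_force: [-0.5, -0.1, -0.3]
width: 0.0001
```

```bash
python3 look.py 5
```

```text
(no output)
```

View pics/both5.png

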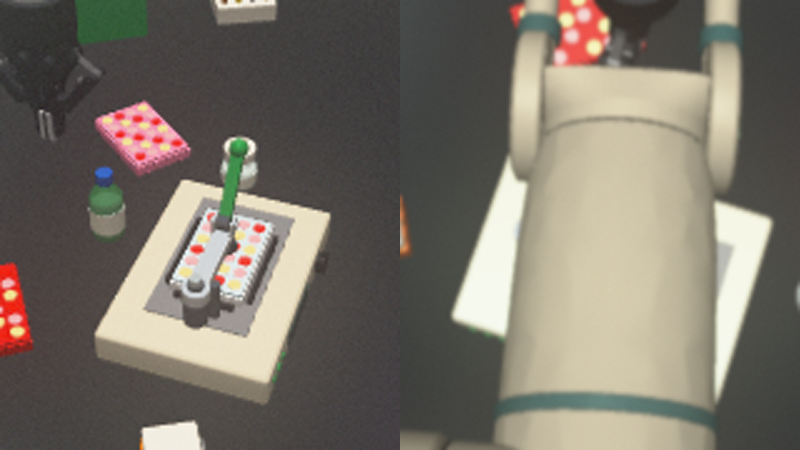

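```bash
python3 - <<'E'
from h import *
s=lambda x,y:(170+x/2.5-.3,100+y/2.5-.3)
P=plane("side",*s(195,283),.116)
for z in(.18,.189):
  K=plane("side",*s(239,147),z);print(P,K,np.linalg.norm((K-P)[:2]),np.degrees(np.arctan2(*(K-P)[1::-1])))
F=plane("side",*s(221,232),.119);print(F,np.linalg.norm((F-P)[:2]),np.degrees(np.arctan2(*(F-P)[1::-1])))
E
```

```text
[0.53086613 0.14765728 0.116     ] [ 0.488953   -0.00172368  0.18      ] 0.15514954002578993 -105.67299402396401
[0.53086613 0.14765728 0.116     ] [0.48907221 0.0096805  0.189     ] 0.1441676854104712 -106.8518482836438
[0.50587869 0.07233173 0.119     ] 0.07936189206071095 -108.35202470607838
```

Request:
{"name": "send_rows", "arguments": {"increments": [[0,-0.044,0.012,0,0],[0,-0.044,0.012,0,0],[0,-0.044,0.012,0,0],[0,-0.0446,0.0117,0,0],[0,0,0,0,0],[0,0,0,0.025,0],[0,0,0,0.025,0],[0,0,0,0,0]]}}

```text
clock: 10.72
position: [0.498, 0.0492, 0.1737]
ee_rot: [0.0, 0.99, -0.144, -0.002]
contact_force: [-0.4, -0.6, 0.3]
width: 0.0001
```

```bash
python3 look.py 6
```

```text
(no output)
```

View pics/both6.png

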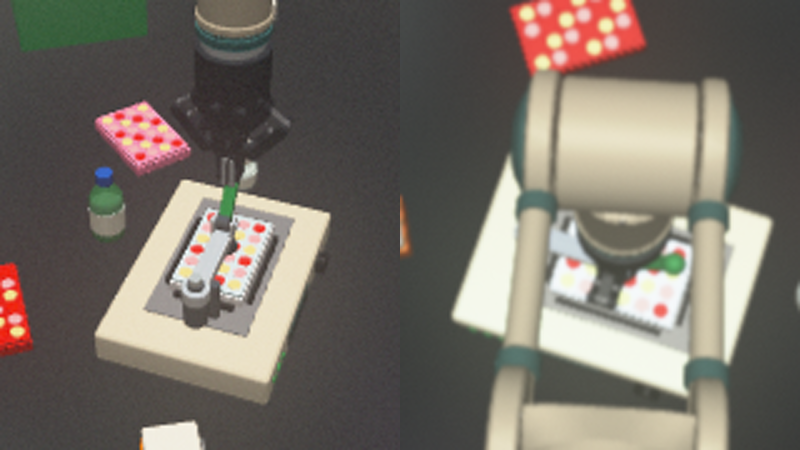

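Request:
{"name": "send_rows", "arguments": {"increments": [[0,0.005,0.009,0.001,0],[0,0,0.008,0.002,0],[0,0,0.005,0.003,0],[0,0,0.005,0.003,0],[0,0,0,0,0]]}}

```text
clock: 11.45
position: [0.497, 0.0209, 0.1663]
ee_rot: [0.0, 0.989, -0.145, 0.0]
contact_force: [1.3, -0.0, 1.9]
width: -0.0001
```

```bash
python3 look.py 7
```

```text
(no output)
```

View pics/both7.png

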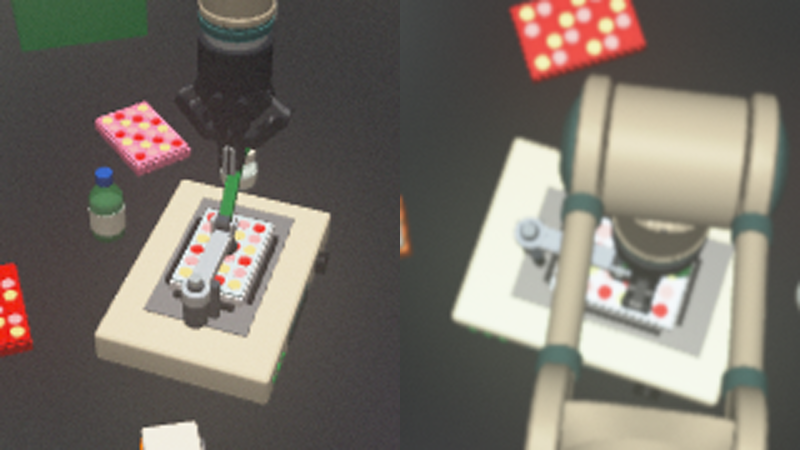

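Request:
{"name": "send_rows", "arguments": {"increments": [[0,0,0.0043,0.0037,0],[0,0,0.0043,0.0037,0],[0,0,0.0036,0.0044,0],[0,0,0.0036,0.0044,0],[0,0,0,0,0]]}}

```text
clock: 12.18
position: [0.492, 0.0057, 0.1493]
ee_rot: [0.0, 0.989, -0.145, -0.001]
contact_force: [-0.5, -0.8, -0.3]
width: -0.0001
```

Request:
{"name": "send_rows", "arguments": {"increments": [[0,0,0.0028,0.005,0],[0,0,0.0028,0.005,0],[0,0,0.0018,0.0053,0],[0,0,0.0018,0.0053,0],[0,0,0,0,0]]}}

```text
clock: 12.8
position: [0.4894, -0.0025, 0.1286]
ee_rot: [-0.0, 0.989, -0.145, -0.001]
contact_force: [-0.1, 0.2, -0.9]
width: -0.0
```

```bash
python3 look.py 8
```

```text
(no output)
```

View pics/both8.png

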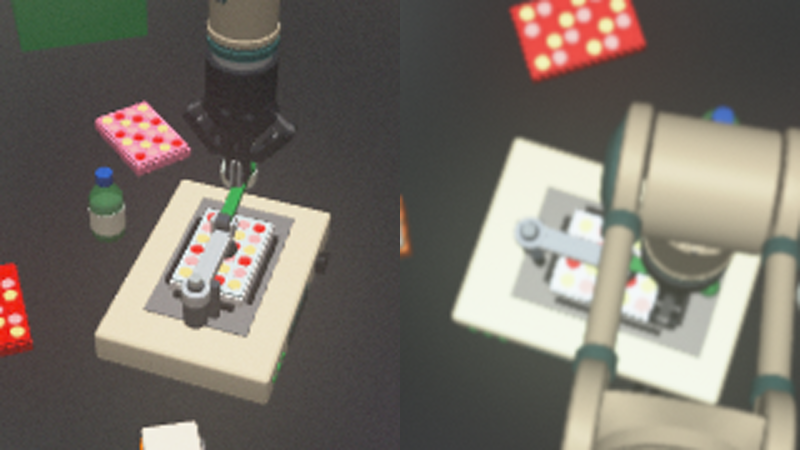

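Request:
{"name": "send_rows", "arguments": {"increments": [[0,0,0.001,0.0055,0],[0,0,0.0008,0.0055,0],[0,0,0,0,0]]}}

```text
clock: 13.28
position: [0.4894, -0.0042, 0.1181]
ee_rot: [-0.0, 0.989, -0.145, 0.0]
contact_force: [0.3, -0.6, 0.9]
width: -0.0
```

Request:
{"name": "send_rows", "arguments": {"increments": [[0,0,0,0.002,0],[0,0,0,0,0]]}}

```text
clock: 13.52
position: [0.4894, -0.0043, 0.1171]
ee_rot: [0.0, 0.99, -0.144, 0.0]
contact_force: [-0.8, -0.1, 7.1]
width: 0.0
```

Request:
{"name": "send_rows", "arguments": {"increments": [[0,0,0,0.002,0],[0,0,0,0,0]]}}

```text
clock: 13.78
position: [0.4896, -0.0044, 0.1168]
ee_rot: [0.0, 0.99, -0.144, 0.001]
contact_force: [-4.0, 1.4, 18.3]
width: 0.0001
```

Request:
{"name": "send_rows", "arguments": {"increments": [[0,0,0,0.001,0],[0,0,0,0,0]]}}

```text
clock: 14.02
position: [0.4896, -0.0044, 0.1167]
ee_rot: [0.0, 0.99, -0.144, 0.001]
contact_force: [-6.9, 0.1, 25.0]
width: -0.0001
```

Request:
{"name": "send_rows", "arguments": {"increments": [[0,0,0,-0.01,0],[0,0,0,-0.04,0],[0,0,0,-0.06,0],[0,0.05,0,-0.02,0],[0,0.06,0,0,0],[0,0.06,0,0,0],[0,0.06,0,0,0],[0,0,0,0,0]]}}

```text
clock: 15.02
position: [0.7129, -0.0717, 0.2391]
ee_rot: [0.0, 0.989, -0.145, -0.001]
contact_force: [-1.7, 0.1, -1.4]
width: 0.0003
```

```bash
python3 look.py 9
```

```text
(no output)
```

View pics/both9.png

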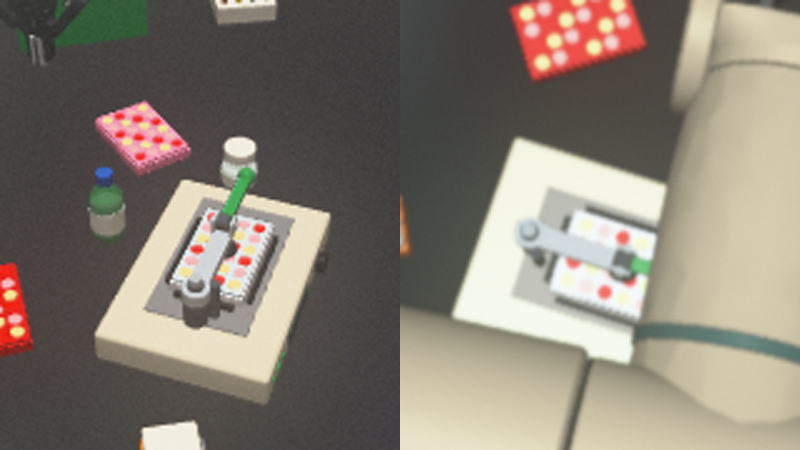

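```bash
python3 - <<'E'
from h import *
c=manip.calibration("side");T=c["camera_from_world"]
def pr(p):
    q=T@np.r_[p,1]; u=c["cx"]+c["fx"]*q[0]/-q[2]; v=c["cy"]-c["fy"]*q[1]/-q[2]; return (u-170+.3)*2.5,(v-100+.3)*2.5
P=np.array([.530,.139,0]);e=np.array([-.287,-.958,0]);z=np.array([0,0,1])
print("post",pr(P+.116*z),"fork",pr(P+.095*e+.119*z))
for f in(0,5,10,20):
    a=np.radians(f);print(f,pr(P+e*(.095+.085*np.cos(a))+z*(.112+.085*np.sin(a))))
E
```

```text
post (np.float64(196.2213625378855), np.float64(277.02470454087154)) fork (np.float64(224.4126058401326), np.float64(217.12331086801032))
0 (np.float64(246.54886062726573), np.float64(175.74408641014213))
5 (np.float64(246.69411039645848), np.float64(171.10873267462378))
10 (np.float64(246.67781605536842), np.float64(166.7955140417109))
20 (np.float64(246.15191228115532), np.float64(159.26829384764974))
```

Request:
{"name": "send_rows", "arguments": {"increments": [[0,-0.014,0.054,0,0],[0,-0.014,0.054,0,0],[0,-0.014,0.054,0,0],[0,-0.014,0.054,0,0],[0,-0.014,0.054,0,0],[0,-0.014,0.054,0,0],[0,-0.014,0.054,0,0],[0,-0.014,0.054,0,0]]}}

```text
clock: 16.12
position: [0.4769, -0.4517, 0.2445]
ee_rot: [0.0, 0.99, -0.144, 0.0]
contact_force: [0.6, 0.1, -0.4]
width: -0.0003
```

```bash
python3 look.py 10; python3 - <<'E'
import cv2,numpy as np
from h import *
# knob/lever green pixels
out={}
for n,(x0,y0,x1,y1) in (("side",(245,140,285,200)),("top",(220,170,310,250))):
    im=cv2.imread(f"pics/{n}10.png")[y0:y1,x0:x1].astype(int)
    m=((im[:,:,1]>im[:,:,2]*1.5)&(im[:,:,1]>im[:,:,0]*1.3)&(im[:,:,1]>60)).astype(np.uint8)
    ys,xs=np.nonzero(m); print(n,xs.min()+x0,xs.max()+x0,ys.min()+y0,ys.max()+y0,len(xs))
    big=cv2.resize(cv2.imread(f"pics/{n}10.png")[y0-20:y1+20,x0-20:x1+20],None,fx=5,fy=5,interpolation=cv2.INTER_CUBIC)
    cv2.imwrite(f"pics/z_{n}10.png",big[:600,:800])
E
```

```text
side 259 271 167 185 102
top 253 286 214 228 170
```

View pics/z_side10.png

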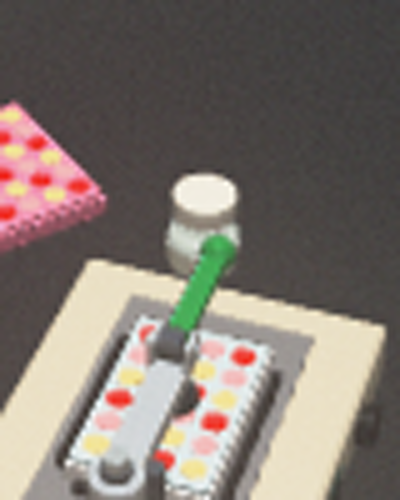

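View pics/z_top10.png

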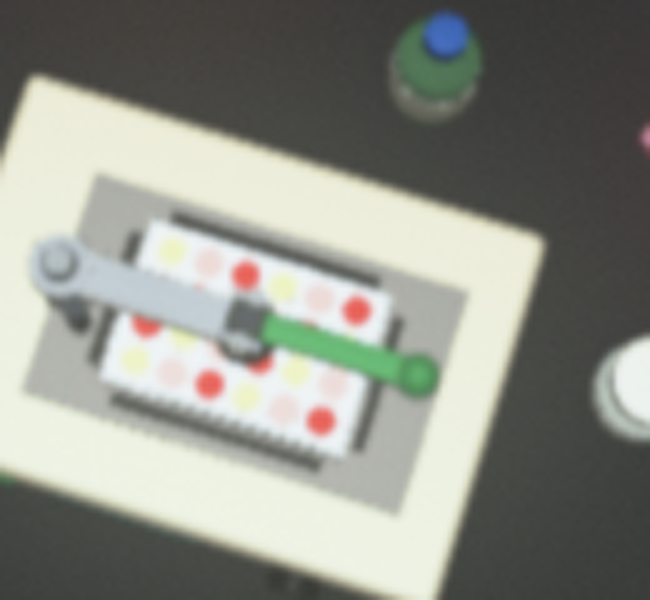

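```bash
python3 - <<'E'
from h import *
k=tri((283.2,224.6),(268.2,169.2)); p=tri((200+57/5-.4,150+260/5-.4),(225+117/5-.4,120+465/5-.4))
print(k,p,k[0]-p[0],np.linalg.norm((k[0]-p[0])[:2]))
d=(k[0]-p[0]);print(np.degrees(np.arctan2(d[1],d[0])))
E
```

```text
(array([ 0.47851741, -0.03421345,  0.11434447]), np.float64(0.0005514788986853606)) (array([0.53081653, 0.13881258, 0.10791711]), np.float64(0.0006326184067527496)) [-0.05229912 -0.17302603  0.00642736] 0.180757311464765
-106.81805032850427
```

The views agree on the strap (direction -106.8°), but the lever's height is uncertain by about 7 mm because of side-view bias. I'll re-touch the lever gently to check it.

Request:
{"name": "send_rows", "arguments": {"increments": [[0,-0.0147,-0.054,0,0],[0,-0.0147,-0.054,0,0],[0,-0.0147,-0.054,0,0],[0,-0.0147,-0.054,0,0],[0,-0.0147,-0.054,0,0],[0,-0.0147,-0.054,0,0],[0,-0.0147,-0.054,0,0],[0,-0.0147,-0.054,0,0]]}}

```text
clock: 17.23
position: [0.4877, -0.0016, 0.2441]
ee_rot: [-0.0, 0.99, -0.144, 0.001]
contact_force: [1.4, 0.6, -0.3]
width: 0.0002
```

Request:
{"name": "send_rows", "arguments": {"increments": [[0,0,0,0.04,0],[0,0,0,0.04,0],[0,0,0,0.03,0],[0,0,0,0,0],[0,0,0,0,0]]}}

```text
clock: 17.85
position: [0.4898, -0.0041, 0.1349]
ee_rot: [-0.0, 0.99, -0.144, 0.001]
contact_force: [-0.4, -0.9, -0.3]
width: 0.0003
```

Request:
{"name": "send_rows", "arguments": {"increments": [[0,0,0,0.006,0],[0,0,0,0.004,0],[0,0,0,0,0]]}}

```text
clock: 18.23
position: [0.4896, -0.0045, 0.1234]
ee_rot: [0.0, 0.989, -0.145, -0.0]
contact_force: [-0.2, 0.1, -0.9]
width: -0.0001
```

Request:
{"name": "send_rows", "arguments": {"increments": [[0,0,0,0.003,0],[0,0,0,0,0]]}}

```text
clock: 18.48
position: [0.4895, -0.0045, 0.1202]
ee_rot: [0.0, 0.99, -0.145, -0.0]
contact_force: [-0.3, 0.7, 0.4]
width: 0.0001
```

Request:
{"name": "send_rows", "arguments": {"increments": [[0,0,0,0.003,0]]}}

```text
clock: 18.6
position: [0.4899, -0.0045, 0.1175]
ee_rot: [0.0, 0.99, -0.145, 0.0]
contact_force: [-0.3, -1.2, -0.5]
width: -0.0001
```

Request:
{"name": "send_rows", "arguments": {"increments": [[0,0,0,0.002,0],[0,0,0,0,0]]}}

```text
clock: 18.85
position: [0.49, -0.0045, 0.117]
ee_rot: [0.0, 0.99, -0.144, 0.001]
contact_force: [-2.0, 0.1, 10.8]
width: 0.0003
```

First contact came at 117 mm, which is the top of a flat lever, and it is rigid there. So the lever is flat and stayed flat. One last press, then retreat.

Request:
{"name": "send_rows", "arguments": {"increments": [[0,0,0,0.001,0],[0,0,0,-0.01,0],[0,0,0,-0.05,0],[0,0,0,-0.06,0],[0,0.014,0.054,0,0],[0,0.014,0.054,0,0],[0,0.014,0.054,0,0],[0,0.014,0.054,0,0]]}}

```text
clock: 19.85
position: [0.4814, -0.2291, 0.2345]
ee_rot: [-0.0, 0.99, -0.144, 0.0]
contact_force: [1.0, 0.5, -0.2]
width: 0.0001
```

Request:
{"name": "send_rows", "arguments": {"increments": [[0,0.014,0.054,0,0],[0,0.014,0.054,0,0],[0,0.014,0.054,0,0],[0,0.014,0.054,0,0],[0,0,0,0,0],[0,0,0,0,0]]}}

```text
clock: 20.6
position: [0.4732, -0.45, 0.2338]
ee_rot: [-0.001, 0.989, -0.145, -0.0]
contact_force: [0.3, 0.2, -0.1]
width: -0.0
```

```bash
python3 look.py 11
```

```text
(no output)
```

View pics/top11.png

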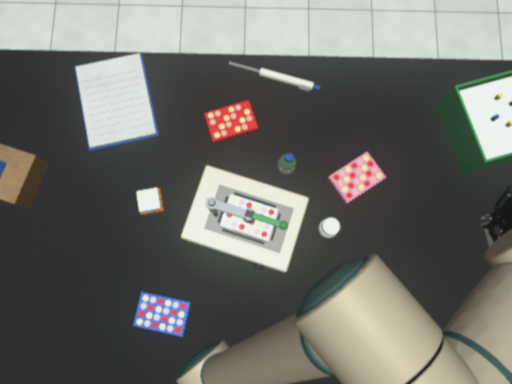

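View pics/side11.png

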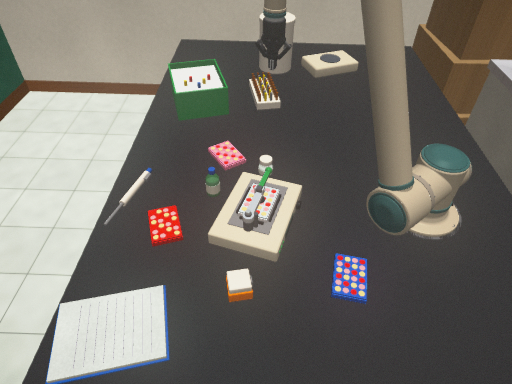

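```bash
python3 - <<'E'
from rig import manip
print(manip.sign_off())
E
```

```text
the job is handed in; nothing more can be done
None
```

The plate is clamped and the job is handed in at about 21 s of the 48 s allowed. With closed fingers I pushed the strap round to its stop, and only then pushed the green lever down flat.

**Last checks:**
- **Strap:** at the stop the force rose from about 6 N to over 10 N with no further movement. In the pictures it points at -106.8°, against about -106.7° expected from the mixer's edges.
- **Lever:** it stopped hard at a fingertip height of 117 mm, reaching 25 N. A gentle second touch first met it at 117 mm again, which is the top of a flat lever.
- **Pad:** it cannot be seen directly in the pictures. That it presses on the lid follows from the lever being flat.
- **Surroundings:** the bottle, jar, orange box and look-alikes stand at the same pixels as at the start, and the plate is in its nest. The hand finished about 0.4 m away with no force on it.

**One disagreement:** the side camera reads several millimetres off against the top camera. By picture alone the lever's final angle was uncertain by about 6°, so I relied on the second touch.

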